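Clamp a tin on the ratchet board

ROBOT

A 6-joint arm with a two-finger parallel gripper is mounted at the origin on a cart in front of the work surface, level with it; the furniture and walls round the work are solid. World frame = base frame: x ahead of the robot, y to its left, z up, the work surface at z = 0. Lengths are in m, angles in degrees, forces in N, time in s.
With the tool pointing down it reaches from about 0.3 to 0.75 m from the base axis. Payload 8.5 kg.
Tool frame: the origin (TCP) lies midway between the tips of the shut fingers; the grasp point (between the pads) lies 19 mm behind it (env.tcp_to_grasp is the z of the grasp point in the tool frame, in m); z points along the fingers, y is the line along which they close (so a half turn about z gives the same grasp; the last joint's range is limited). The gripper opens to 85 mm and grips with 20 to 120 N. Pads are 22 mm wide; open, the fingers measure 114 mm over their backs; the gripper's body (76 mm by 85 mm) begins 54 mm behind the grasp point. The pads swing forward as they close: fully open they stand 13 mm farther back than shut.
Start: joints at [-89.513, 21.807, 74.336, -0, 83.858, -12.336], TCP at [0.122, -0.536, 0.231] pointing down, gripper open.
Joint ranges: [-178.18, 178.18], [-50.72, 133.34], [12.68, 142.11], [-81.47, 261.47], [9.98, 163.14], [-165.26, 165.26]. Speed limits (degrees/s): [136.94, 136.94, 180, 180, 180, 180].

INTERFACE

Orientations are given as a 3x3 rotation matrix whose columns are the frame's x, y, z axes.
In Python, from rig import env, imaging, job, models gives the robot as it stands. The module is installed in compiled form; this text tells all that it offers.
- The arm moves only by the tool jog_arm, never from a script. Its argument "plan" is text: rows parted by semicolons, each of 7 numbers parted by spaces: the turn, a rotation vector about the tool's x, y, z in degrees, then the shift along the tool's x, y, z in cm, then the closure in counts, from 0 (fully open) to 255 (shut). In form: rx ry rz x y z claw; .... A call has 1 to 10 rows; each row shifts and turns the commanded pose from where the row before left it, along the tool's axes as they then stand; what a row does not reach is not made up. A row lasts 1/12 s, in which the tool goes at most 41.7 mm and 7.16 degrees, less where a joint would pass 70% of its speed; a pose out of reach is approached as far as the arm can. A call with a gripper value outside its range is refused whole. The fingers move at their own pace and stop on an object; "grip_force" is the grip in N (left out, the last holds). Time passes only in rows, so rows that do not move let the fingers close. It gives the time, the measured TCP pose, the force, the opening and the grip force at its end, in the units of the state.
- env.observe(): the state, without advancing time (a new reading comes with each control period).
- imaging.get_image(name): name is "side" or "top" or "wrist"; returns a dict with "pixels" (420x560x3 uint8, red, green, blue), "depth" (420x560 float32, m along the optical axis (not along the pixel's ray), 0 where there is no reading), "fov_y" (degrees; the focal length in pixels is half the picture's height over the tangent of half this angle, whatever the lens; pixels are square), "cx", "cy" (the principal point, pixels), "distortion" ([k1, k2, p1, p2, k3] as OpenCV has them; the pictures are not rectified), "world_from_camera" (4x4, takes a point from camera to world coordinates). Camera axes: x right, y down, z forward; pixel columns grow to the right and rows downward; lengths in m; the calibration is good to about 2 mm. A picture is of the moment at which its call begins.
- job.close_job(): hands the job in; it is judged then, once.
Trained networks look in the newest picture that a camera, given by its name, has taken for a name from the list of things; names that differ only in an ending like _2 or _b are one class to them, and where a whole thing is asked for, a point or a joint stands for the part that bears it (a point fixed in the world has none). Each returns a list of dicts, best first, with "confidence" (0 to 1); they miss things now and then, are a little off and sometimes report something else, mostly with a low value. They report only what shows in the picture. A call takes as long as a camera call. They do not tell look-alikes from the thing itself.
- models.outline_of(camera, query): "region" (420x560 bool, what is visible of it) and "bbox" ([centre column, centre row, width, height] in pixels, round what is visible of it).
- models.tip_of(camera, query): "at" ([column, row] in pixels: a listed point, or the origin of a listed thing).
The state is a dict: "time_s": time; "q": joint angles; "qvel": joint speeds; "joint_efforts": joint torques, N m; "position": TCP position; "tool_rot": TCP orientation; "ft_force": force on the tool from outside, world axes, zero at the start; "wrist_torque": the same for the moment, N m; "grip_width": finger opening in m; "gripper_force": force on a finger pad.
Only numpy, scipy, OpenCV 4.12 (cv2) and the standard library are available. Lean on these libraries where they do the work, as an engineer would, in place of code of your own. Each camera call takes 0.05 s, during which the arm holds its last target. There are 200 camera calls.

TASK

Stand the food tin upright on the wooden clamp board, in the V of the grey stop, and let go of it; then wind the red knob clockwise, click by click, feeling the load, until the sprung rubber pad holds the tin firmly in the V. Stop at a tooth that holds it firmly (a push of 5 to 16 N; over 20 N dents it), with the pawl caught there, and leave the tin standing clamped and the other things undisturbed.

Things in the scene. Friction and masses are not known exactly. Their poses are not given: they have to be found in the camera images.
- tin: closed food tin with a printed paper label, a smooth cylinder 57.4 mm in diameter and 72 mm tall, about 0.18 kg, loose on the worktop; origin at the centre of its underside, z up
- board: wooden clamp board fixed to the worktop, 170 mm (its x) by 270 mm (its y), 12 mm thick; origin at the centre of its underside. On its x = 0 line a jaw with a sprung pad comes from the -y side and advances toward +y; the V stop stands on the +y side. Nothing on it is higher than 51 mm above the worktop but the knob (85 mm)
- v_stop: grey V-shaped stop, 34 mm high, bolted on the board at a place that differs each time, open toward the board's -y. Origin on the board's top (12 mm above the worktop) under the axis of a tin that touches both walls; axes as the board's. The walls touch the tin 35 degrees either side of +y and leave its +x and -x sides free for fingers
- seat (a point): same point as the origin of v_stop: where the centre of the tin's underside belongs. When the pad meets the tin its springs give by 1.5 N a mm (14 mm at most); each N on the tin is felt at the knob as 0.02 Nm more. Each tooth after the touch adds 7.9 N. The first tooth never touches the tin. Firmly held: 5 to 16 N; dented above 20 N
- knob_grip (a point): on the axis of the red knob at a good grip height (66 mm above the worktop); board x = +20, y = -80 mm. The knob is a round ribbed upright cylinder, 46 mm in diameter, 44 to 84 mm above the worktop, on top of a toothed steel wheel (radius 45 mm, top at 36 mm). It turns about the vertical; any grasp across it will do, a loose one slips
- wheel (a joint): angle of knob and wheel, rad, 0 at the start, growing clockwise from above (the only way the pawl lets it go). A click every 0.262 rad: the pawl drops in 0 to 0.04 rad before each multiple; turned less, the wheel falls back to the last tooth when let go. Return spring 0.06 + 0.03 Nm a rad; climbing a tooth adds up to 0.08 Nm. 1 rad moves the jaw 20 mm (5.2 mm a tooth). Stops at 2.1
- pawl (a joint): angle of the small brass sprung pawl beside the wheel, in rad: about 0 (within 0.03) when it lies in a tooth gap, growing to about 0.13 as it rides up a tooth, dropping back at the click
- jaw: jaw driven by the knob: grey block 46 mm wide, up to 45 mm above the worktop; origin at the start at the board's origin. On its +y side it carries a black rubber pad, 36 mm wide, centred 31 mm up. The pad's face starts 8 to 21 mm to board +y of the jaw's origin (set by a stiff screw, differs each time, not measured), 7 to 22 mm short of a seated tin
- garlic: garlic bulb, 53 mm, loose bystander; origin under its centre
- mug: white mug with a teal band, 83 x 117 x 94 mm, loose bystander; origin at its underside
- spice_jar: spice jar with a dark cap, 41 mm in diameter, 105 mm tall, loose bystander; origin at the centre of its underside
- opener: opener with a blue handle, 174 x 41 x 20 mm, lying loose, bystander; origin under its centre
Mind the look-alikes: they are no part of the job. Leave any turquoise look-alike of the tin alone.

How it is judged:
By the outcome, as a careful person would: the job done as asked, in the order asked, and still so for the second after the job is handed in, with the robot touching nothing.
It also fails if it takes over 54 s, if anything falls off the work surface, if the arm or the gripper's body presses on something with over 40 N, if the wrist force passes 120 N, or if a joint passes its speed limit or range.

## Working session

There is one attempt and no reset: what is moved stays moved. The work goes in short steps, Python scripts to look and compute and a tool call to move; the robot and the scene stay as the last step left them, time stands still between calls to the robot, and variables do not carry over. Pictures are saved under pics/ and viewed, at most 14 in all, crops included, and the job is handed in when it is done.

Besides the shell and the picture viewer there is one more tool, called after ">>>" as name(argument=value, ...), one argument or row to a line, values as JSON. jog_arm: Moves the arm, as the interface text tells. Its arguments: {"type":"object","properties":{"plan":{"type":"string"},"grip_force":{"type":"number"}},"required":["plan"]}

```bash
mkdir -p pics; cat > h.py <<'E'
import numpy as np, cv2
from rig import env, imaging, job, models
def cam(n):
    d=imaging.get_image(n); f=210/np.tan(np.radians(d["fov_y"]/2))
    d["K"]=np.array([[f,0,d["cx"]],[0,f,d["cy"]],[0,0,1]]); d["D"]=np.array(d["distortion"],float); return d
def save(d,name,crop=None,s=1):
    p=d["pixels"]
    if crop: p=p[crop[1]:crop[3],crop[0]:crop[2]]
    cv2.imwrite("pics/"+name,cv2.resize(p[...,::-1],None,fx=s,fy=s))
def ray(d,uv):
    n=cv2.undistortPoints(np.array(uv,float).reshape(-1,1,2),d["K"],d["D"]).reshape(-1,2)
    T=np.array(d["world_from_camera"]); return np.c_[n,np.ones(len(n))]@T[:3,:3].T, T[:3,3]
def onz(d,uv,z):
    r,o=ray(d,uv); return o+r*((z-o[2])/r[:,2])[:,None]
def cloud(d,mask):
    v,u=np.nonzero(mask&(d["depth"]>0)); r,o=ray(d,np.c_[u,v]); return o+r*d["depth"][v,u][:,None]
def proj(d,P):
    T=np.linalg.inv(np.array(d["world_from_camera"])); 
    return cv2.projectPoints(np.array(P,float).reshape(-1,3),cv2.Rodrigues(T[:3,:3])[0],T[:3,3],d["K"],d["D"])[0].reshape(-1,2)
E
python3 - <<'E'
from h import *
ims=[cam(n) for n in("top","side")]
for n,d in zip(("top","side"),ims):
    save(d,n+"1.png",s=1.4)
    for q in ["tin","board","v_stop","jaw","wheel","garlic","mug","spice_jar","opener"]:
        for o in models.outline_of(n,q)[:3]:
            c=cloud(d,np.array(o["region"]))
            print(n,q,round(o["confidence"],2),np.round(o["bbox"]),np.round(np.median(c,0),3) if len(c) else '',np.round(c[:,2].max(),3) if len(c) else '')
    for q in ["tin","board","v_stop","seat","knob_grip","jaw","pawl"]:
        for o in models.tip_of(n,q)[:2]: print(n,"tip",q,round(o["confidence"],2),np.round(o["at"],1), np.round(onz(d,[o["at"]],{"tin":0,"board":0,"v_stop":.012,"seat":.012,"knob_grip":.066}.get(q,0.03)),4))
E
```

```text
top tin 0.79 [221. 241.  27.  20.] [0.515 0.127 0.07 ] 0.076
top tin 0.59 [184. 286.  24.  24.] [0.405 0.212 0.069] 0.076
top board 0.82 [299. 246. 111.  83.] [ 0.504 -0.08   0.014] 0.091
top v_stop 0.55 [266. 250.  16.  21.] [0.485 0.015 0.047] 0.055
top v_stop 0.2 [307. 243.  27.  21.] [ 0.507 -0.09   0.042] 0.052
top jaw 0.64 [307. 242.  22.  19.] [ 0.507 -0.09   0.041] 0.052
top jaw 0.57 [330. 231.  36.  31.] [ 0.537 -0.149  0.039] 0.091
top wheel 0.85 [329. 231.  36.  30.] [ 0.537 -0.149  0.039] 0.091
top garlic 0.59 [180. 216.  21.  19.] [0.582 0.234 0.036] 0.054
top mug 0.84 [256. 150.  30.  47.] [0.735 0.032 0.092] 0.101
top spice_jar 0.59 [372. 149.  23.  23.] [ 0.74  -0.264  0.103] 0.113
top opener 0.58 [324. 153.  13.  63.] [ 0.746 -0.152  0.013] 0.022
top tip tin 0.97 [223.6 241.6] [[0.5148 0.1222 0.    ]]
top tip tin 0.58 [186.8 282.1] [[0.4108 0.2208 0.    ]]
top tip board 0.8 [301.9 242.4] [[ 0.5075 -0.0845  0.    ]]
top tip v_stop 0.71 [278.1 248.8] [[ 0.4921 -0.0211  0.012 ]]
top tip knob_grip 0.95 [329.9 230.7] [[ 0.533  -0.1516  0.066 ]]
top tip jaw 0.7 [368.5 151.6] [[ 0.7409 -0.2662  0.03  ]]
top tip jaw 0.66 [328.2 230. ] [[ 0.5368 -0.1516  0.03  ]]Traceback (most recent call last):
  File "<stdin>", line 10, in <module>
ValueError: it knows: board, garlic, jaw, knob_grip, mug, opener, seat, spice_jar, tin, v_stop
```

```bash
python3 - <<'E'
from h import *
ims=[cam(n) for n in("top","side")]
for n,d in list(zip(("top","side"),ims))[1:]:
    for q in ["tin","board","v_stop","jaw","wheel","pawl"]:
        for o in models.outline_of(n,q)[:3]:
            c=cloud(d,np.array(o["region"]))
            print(n,q,round(o["confidence"],2),np.round(o["bbox"]),np.round(np.median(c,0),3) if len(c) else '',np.round(c[:,2].max(),3) if len(c) else '')
    for q in ["tin","board","v_stop","seat","knob_grip"]:
        for o in models.tip_of(n,q)[:2]: print(n,"tip",q,round(o["confidence"],2),np.round(o["at"],1), np.round(onz(d,[o["at"]],{"tin":0,"board":0,"v_stop":.012,"seat":.012,"knob_grip":.066}.get(q,0.03)),4))
save(ims[0],"top_c.png",(150,130,400,310),3.2)
save(ims[1],"side2.png",s=1.4)
E
```

```text
side tin 0.91 [362. 283.  31.  51.] [0.404 0.237 0.051] 0.074
side tin 0.58 [306. 253.  30.  46.] [0.513 0.152 0.048] 0.073
side board 0.61 [320. 216.  87.  80.] [ 0.509 -0.079  0.013] 0.086
side v_stop 0.63 [322. 229.  29.  18.] [0.481 0.024 0.039] 0.052
side jaw 0.58 [313. 209.  16.  21.] [ 0.503 -0.068  0.037] 0.048
side wheel 0.6 [302. 188.  38.  30.] [ 0.538 -0.136  0.047] 0.086
side tip tin 0.68 [361.9 300.3] [[0.4019 0.225  0.    ]]
side tip tin 0.68 [303.3 269.3] [[0.5137 0.1332 0.    ]]
side tip board 0.97 [314.3 219.1] [[ 0.5021 -0.0848 -0.    ]]
side tip v_stop 0.67 [317.6 224.9] [[ 0.4922 -0.0333  0.012 ]]
side tip knob_grip 0.97 [302.6 184.2] [[ 0.5346 -0.1431  0.066 ]]
side tip knob_grip 0.48 [314.1 219.1] [[0.4974 0.0422 0.066 ]]
```

View pics/top_c.png

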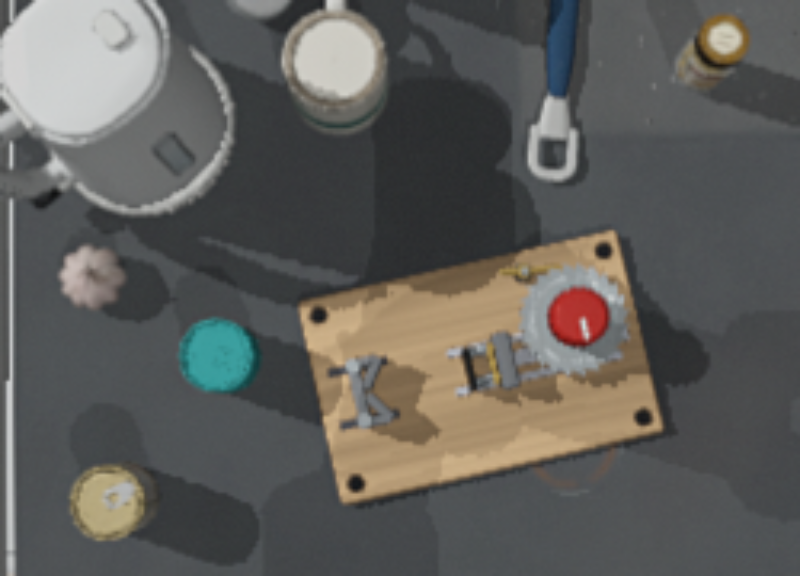

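View pics/side2.png

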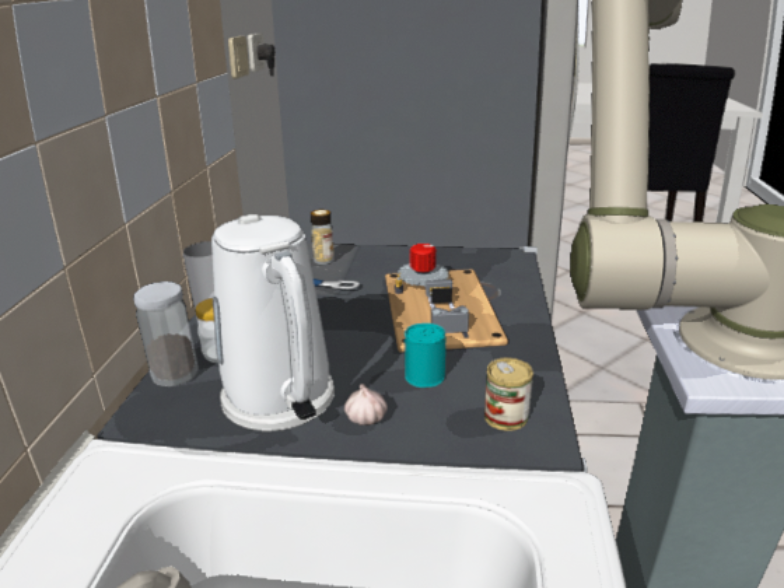

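Candidates for the tin in top image: turquoise cylinder at (219,241), which is the look-alike, and the labelled tin with gold lid at (184,286). By the description I choose the latter. In the side view it stands at (362,283) with a printed label. The board has its V stop at top (265,250) and its red knob at (330,230).

```bash
python3 - <<'E'
from h import *
s=env.observe(); print(np.round(s["tool_rot"],3),np.round(s["position"],4),s["time_s"],s["ft_force"],env.tcp_to_grasp)
d=cam("top"); 
o=[o for o in models.outline_of("top","board")][0]
m=np.array(o["region"]).astype(np.uint8)
c=max(cv2.findContours(m,0,2)[0],key=cv2.contourArea).reshape(-1,2)
P=onz(d,c,.012)[:,:2]; print(cv2.minAreaRect((P*1000).astype(np.float32)))
s2=cam("side"); save(s2,"tinclose.png",(330,240,400,330),6)
for o in models.outline_of("top","tin")[:2]:
    c=cloud(d,np.array(o["region"])); c=c[c[:,2]>.06]; print(cv2.minEnclosingCircle((c[:,:2]*1000).astype(np.float32)))
E
```

```text
[[ 0.975  0.222  0.   ]
 [ 0.222 -0.975 -0.   ]
 [ 0.     0.    -1.   ]] [ 0.1221 -0.5363  0.2313] 1.5 [-0.96964073  0.08120046 -0.69471282] -0.0187
((503.4692687988281, -77.78822326660156), (173.80845642089844, 272.1304626464844), 11.297850608825684)
((515.7664184570312, 130.44200134277344), 28.510683059692383)
((403.89599609375, 215.4307403564453), 29.37514877319336)
```

View pics/tinclose.png

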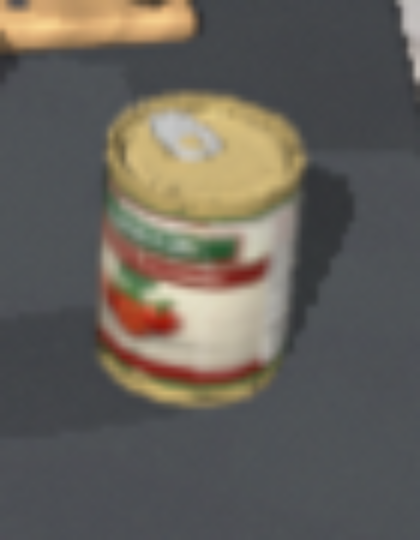

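The crop shows the gold-lidded, tomato-labelled tin standing upright at about world (0.404, 0.2155), which confirms the choice.

>>> jog_arm(
  plan="0 0 0 3.43 -1.64 -0.3 0; 0 0 0 3.43 -1.64 -0.3 0; 0 0 0 3.43 -1.64 -0.3 0; 0 0 0 3.43 -1.64 -0.3 0; 0 0 0 3.43 -1.64 -0.3 0; 0 0 0 3.43 -1.64 -0.3 0; 0 0 0 3.43 -1.64 -0.3 0; 0 0 0 3.43 -1.64 -0.3 0; 0 0 0 3.43 -1.64 -0.3 0; 0 0 0 3.43 -1.64 -0.3 0",
)

```text
time_s: 2.53
position: [0.4214, -0.2988, 0.2616]
tool_rot: [[0.975, 0.222, 0.0], [0.222, -0.975, -0.0], [0.0, 0.0, -1.0]]
ft_force: [-0.8, -0.5, 0.3]
grip_width: 0.0853
gripper_force: 0.0
```

>>> jog_arm(
  plan="0 0 -7 0 0 0 0; 0 0 -7 0 0 0 0; 0 0 -7 0 0 0 0; 0 0 -7 0 0 0 0; 0 0 -7 0 0 0 0; 0 0 -7 0 0 0 0; 0 0 -7 0 0 0 0; 0 0 -7 0 0 0 0; 0 0 -7 0 0 0 0; 0 0 -7 0 0 0 0",
)

```text
time_s: 3.37
position: [0.4201, -0.3002, 0.2613]
tool_rot: [[0.119, 0.993, 0.0], [0.993, -0.119, 0.0], [0.0, 0.0, -1.0]]
ft_force: [0.0, -0.5, 0.0]
grip_width: 0.0854
gripper_force: 0.0
```

>>> jog_arm(
  plan="0 0 -6 0 0 0 0; 0 0 -6 0 0 0 0; 0 0 -6.1 0 0 0 0; 0 0 0 3.2 1.3 0 0; 0 0 0 3.2 1.3 0 0; 0 0 0 3.2 1.3 0 0; 0 0 0 3.2 1.3 0 0; 0 0 0 3.2 1.3 0 0; 0 0 0 3.2 1.3 0 0; 0 0 0 3.2 1.3 0 0",
)

```text
time_s: 4.2
position: [0.467, -0.0614, 0.2615]
tool_rot: [[-0.189, 0.982, 0.0], [0.982, 0.189, -0.0], [-0.0, 0.0, -1.0]]
ft_force: [1.2, -0.2, -0.2]
grip_width: 0.0858
gripper_force: 0.0
```

```bash
python3 - <<'E'
from h import *
d=cam("wrist"); save(d,"w1.png",s=1.4); print(np.round(d["world_from_camera"],3),env.observe()["position"])
for q in ["v_stop","seat","knob_grip","board","jaw"]:
    for o in models.tip_of("wrist",q)[:2]: print(q,round(o["confidence"],2),np.round(o["at"],1),np.round(onz(d,[o["at"]],{"board":0,"v_stop":.012,"seat":.012,"knob_grip":.066}.get(q,0.012)),4))
E
```

```text
[[ 0.982  0.179  0.061  0.452]
 [ 0.189 -0.93  -0.315  0.019]
 [ 0.001  0.321 -0.947  0.404]
 [ 0.     0.     0.     1.   ]] [ 0.46734695 -0.0565592   0.26165471]
knob_grip 0.84 [329.7 273.5] [[ 0.5394 -0.1574  0.066 ]]
board 0.68 [307.7 188. ] [[ 0.5009 -0.0785  0.    ]]
jaw 0.72 [310.1 189. ] [[ 0.5026 -0.0763  0.012 ]]
```

View pics/w1.png

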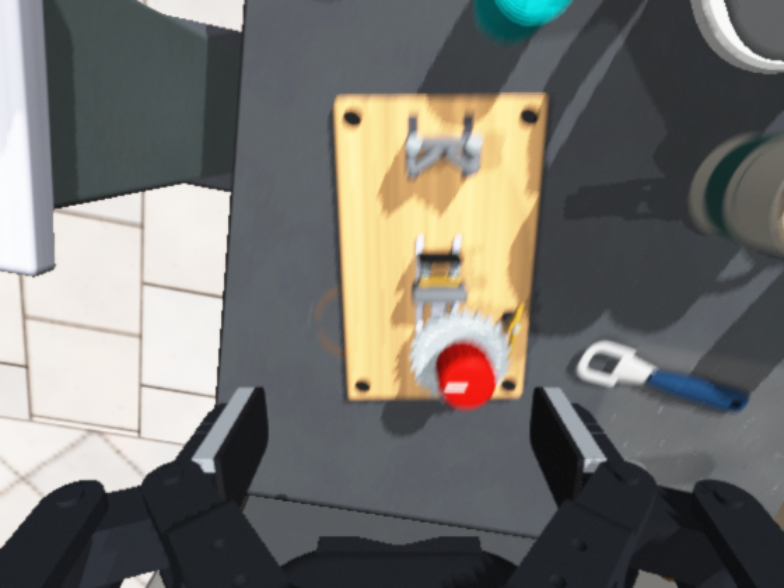

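The wrist picture shows the whole board, with corners near (238,67), (391,67), (374,285) and (249,287) in raw pixels. The V stop is at (317,108), open toward the jaw, and the knob is at (332,268).

```bash
cat >> h.py <<'E'
def boardpose(d,name):
    m=np.array(models.outline_of(name,"board")[0]["region"]).astype(np.uint8)
    c=max(cv2.findContours(m,0,1)[0],key=cv2.contourArea).reshape(-1,2)
    r=cv2.minAreaRect((onz(d,c,.012)[:,:2]*1000).astype(np.float32)); return r
E
python3 - <<'E'
from h import *
d=cam("wrist"); r=boardpose(d,"wrist"); print(r)
C=onz(d,[(239,68),(391,68),(374,285),(249,286)],.012)[:,:2]*1000; print(np.round(C,1),C.mean(0))
a=[np.degrees(np.arctan2(*(v:=C[j]-C[i])[::-1])) for i,j in((0,1),(3,2),(2,1),(3,0))]; print(np.round(a,1))
c0=np.array(r[0])/1000; t=np.radians(np.mean([a[0],a[1],a[2]-90,a[3]-90])); R=np.array([[np.cos(t),-np.sin(t)],[np.sin(t),np.cos(t)]])
P=cloud(d,np.ones((420,560),bool)); b=(P[:,:2]-C.mean(0)/1000)@R
for lo,hi in((.036,.042),(.042,.050)):
    k=(abs(b[:,0])<.04)&(b[:,1]>.02)&(b[:,1]<.13)&(P[:,2]>lo)&(P[:,2]<hi)
    q=b[k]*1000
    for x in range(-40,40,5):
        s=q[(q[:,0]>=x)&(q[:,0]<x+5)]
        if len(s): print(lo,x,len(s),np.round(s[:,1].min(),1),np.round(np.median(s[:,1]),1),np.round(s[:,1].max(),1))
for o in models.outline_of("wrist","v_stop")[:1]:
    print(o["confidence"],o["bbox"])
save(d,"w2.png",(280,60,360,150),6)
for z in(.069,.084):
  k=(np.linalg.norm(b-[.02,-.08],axis=1)<.035)&(P[:,2]>.075); print("knob",cv2.minEnclosingCircle((P[k][:,:2]*1000).astype(np.float32)));break
# overlay-free edge check: pixel of V inner walls for seat y guesses
for y in(.045,.05,.055,.06): print(y,np.round(proj(d,np.r_[C.mean(0)/1000+R@[0,y],.046]),1))
E
```

```text
((504.6049499511719, -83.69088745117188), (171.19407653808594, 281.021484375), 11.665184020996094)
[[ 397.2   39.7]
 [ 560.1   70.7]
 [ 616.  -193.7]
 [ 449.8 -227.2]] [505.77162762 -77.63965149]
[ 10.8  11.4 101.9 101.1]
0.036 -25 1 87.8 87.8 87.8
0.036 -20 2 89.9 90.4 90.8
0.036 -15 2 92.9 93.3 93.8
0.036 -5 1 91.7 91.7 91.7
0.036 0 1 93.7 93.7 93.7
0.036 5 1 85.6 85.6 85.6
0.036 10 1 82.4 82.4 82.4
0.036 15 9 77.4 90.6 94.5
0.042 -30 123 76.9 91.1 105.8
0.042 -25 114 76.9 89.6 105.8
0.042 -20 74 80.0 93.5 104.8
0.042 -15 96 83.0 94.4 104.7
0.042 -10 89 87.0 96.9 104.7
0.042 -5 62 89.9 98.8 104.7
0.042 0 84 87.8 96.8 104.6
0.042 5 91 83.7 95.8 104.6
0.042 10 98 80.7 94.2 104.5
0.042 15 108 77.6 89.7 105.4
0.042 20 115 76.5 90.7 105.3
0.042 25 22 80.6 91.1 104.4
0.61 [314.9, 112.1, 57.7, 29.0]
knob ((539.606689453125, -153.1705322265625), 23.723270416259766)
0.045 [[316.3 156.3]]
0.05 [[316.4 151.7]]
0.055 [[316.6 147. ]]
0.06 [[316.7 142.2]]
```

View pics/w2.png

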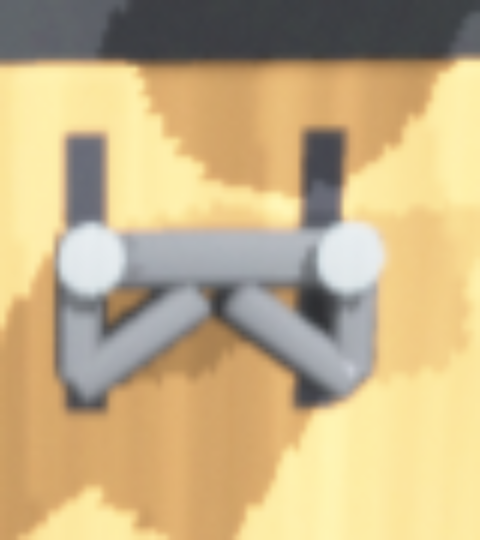

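The close view shows the V with its bars from (90,380) and (350,380) meeting near (215,300), so it opens toward −y. The seat comes out at about (0.4927, −0.0218), which agrees with the network. Next I go above the tin.

>>> jog_arm(
  plan="0 0 0 4 -0.14 0.8 0; 0 0 0 4 -0.14 0.8 0; 0 0 0 4 -0.14 0.8 0; 0 0 0 4 -0.14 0.8 0; 0 0 0 4 -0.14 0.8 0; 0 0 0 4 -0.14 0.8 0; 0 0 0 4 -0.14 0.8 0; 0 0 0 0 0 0.5 0; 0 0 0 0 0 0 0",
)

```text
time_s: 5.4
position: [0.4036, 0.2109, 0.1994]
tool_rot: [[-0.192, 0.981, -0.002], [0.981, 0.192, -0.001], [-0.0, -0.002, -1.0]]
ft_force: [-0.8, -0.1, -0.5]
grip_width: 0.0856
gripper_force: 0.0
```

```bash
python3 - <<'E'
from h import *
d=cam("wrist"); save(d,"w3.png",s=1.0); s=env.observe(); p=s["position"]; R=np.array(s["tool_rot"])
P=cloud(d,np.ones((420,560),bool)); g=np.array([.404,.2155])
for lo,hi in((.066,.08),):
    k=(np.linalg.norm(P[:,:2]-g,axis=1)<.045)&(P[:,2]>lo)&(P[:,2]<hi); c,r=cv2.minEnclosingCircle((P[k][:,:2]*1000).astype(np.float32)); print(k.sum(),c,r,np.median(P[k][:,2]))
o=models.tip_of("wrist","tin"); print([(round(x["confidence"],2),onz(d,[x["at"]],0)) for x in o[:2]])
print(p,R.round(3), s["q"], "tool delta",R.T@(np.array([c[0]/1000,c[1]/1000,.026])-p))
E
```

```text
3335 (405.0903015136719, 215.19161987304688) 28.67581558227539 0.06867205616157535
[(0.8, array([[0.40790299, 0.21485227, 0.        ]])), (0.78, array([[0.51650042, 0.12693295, 0.        ]]))]
[0.40433073 0.20981241 0.2000103 ] [[-0.19   0.982 -0.001]
 [ 0.982  0.19  -0.001]
 [-0.    -0.001 -1.   ]] [ 1.24880479e+01  1.40368220e+01  9.15833576e+01 -1.90227863e-02
  7.44349893e+01  1.52722572e+00] tool delta [0.00519659 0.00193497 0.17400675]
```

View pics/w3.png

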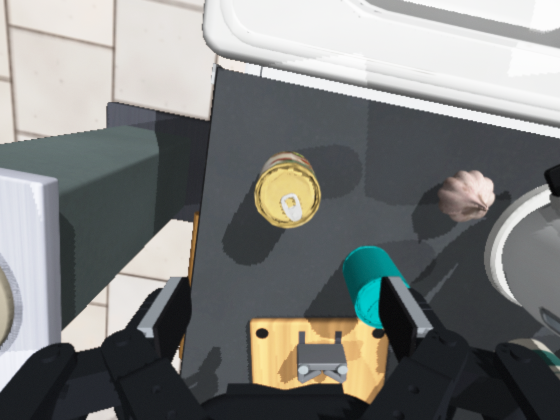

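The tin lies between the finger lines, lid at (288,190); the turquoise can is at (375,285), clear of the fingers. Descending.

>>> jog_arm(
  plan="0 0 0 0.52 0.15 3.5 0; 0 0 0 0 0 3.5 0; 0 0 0 0 0 3.5 0; 0 0 0 0 0 3.5 0; 0 0 0 0 0 2.2 0; 0 0 0 0 0 1.2 0; 0 0 0 0 0 0 0; 0 0 0 0 0 0 200; 0 0 0 0 0 0 200; 0 0 0 0 0 0 200",
  grip_force=40,
)

```text
time_s: 6.33
position: [0.4058, 0.215, 0.0277]
tool_rot: [[-0.189, 0.982, 0.002], [0.982, 0.189, 0.0], [-0.0, 0.002, -1.0]]
ft_force: [0.9, -0.3, 0.8]
grip_width: 0.0567
gripper_force: 42.4
```

>>> jog_arm(
  plan="0 0 0 0 0 0 200; 0 0 0 0 0 0 200; 0 0 0 0 0 0 200; 0 0 0 0 0 0 200; 0 0 0 0 0 0 200; 0 0 0 0 0 -1 200; 0 0 0 0 0 -2 200; 0 0 0 0 0 -3 200; 0 0 0 0 0 -2 200; 0 0 0 0 0 0 200",
)

```text
time_s: 7.17
position: [0.4066, 0.2159, 0.1103]
tool_rot: [[-0.19, 0.982, 0.008], [0.982, 0.19, 0.002], [0.0, 0.008, -1.0]]
ft_force: [0.1, 0.1, -2.5]
grip_width: 0.0563
gripper_force: 43.4
```

>>> jog_arm(
  plan="0 0 0 0 0 -1 200; 0 0 0 -2.5 0.4 -1 200; 0 0 0 -3.5 0.55 0 200; 0 0 0 -3.7 0.59 0 200; 0 0 0 -3.7 0.59 0 200; 0 0 0 -3.7 0.59 0 200; 0 0 0 -3.5 0.55 0 200; 0 0 0 -3 0.45 0 200; 0 0 0 -1.8 0.28 0 200; 0 0 0 0 0 0 200",
)

```text
time_s: 8.0
position: [0.4932, -0.0297, 0.1256]
tool_rot: [[-0.186, 0.983, 0.0], [0.983, 0.186, -0.001], [-0.001, 0.0, -1.0]]
ft_force: [0.0, -0.6, -3.3]
grip_width: 0.0566
gripper_force: 43.5
```

```bash
python3 - <<'E'
from h import *
d=cam("wrist"); s=env.observe(); p=s["position"]; R=np.array(s["tool_rot"]); print(p,R.round(3),s["ft_force"],s["time_s"]);save(d,"w4.png",s=1.2)
c0=np.array([.5043,-.0786]);t=np.radians(11.3);B=np.array([[np.cos(t),-np.sin(t)],[np.sin(t),np.cos(t)]])
P=cloud(d,np.ones((420,560),bool)); b=(P[:,:2]-c0)@B*1000
k=(abs(b[:,0])<32)&(b[:,1]>60)&(b[:,1]<120)&(P[:,2]>.041)&(P[:,2]<.051); q=b[k]
for x in range(-35,35,5):
    s_=q[abs(q[:,0]-x)<1.2]
    if len(s_)>2: print(x,len(s_),np.round(np.percentile(s_[:,1],[2,98]),1))
k=(np.linalg.norm(P[:,:2]-p[:2],axis=1)<.045)&(P[:,2]>p[2]+.03)&(P[:,2]<p[2]+.06); q=P[k]; print(k.sum(),cv2.minEnclosingCircle((q[:,:2]*1000).astype(np.float32)),q[:,2].max())
print("tcp in board",(p[:2]-c0)@B*1000)
E
```

```text
[ 0.49229659 -0.02785333  0.12551976] [[-0.187  0.982 -0.001]
 [ 0.982  0.187  0.   ]
 [ 0.    -0.001 -1.   ]] [-0.44302323  1.16596354 -1.59370323] 8.05
-25 142 [ 78.9 105.8]
-20 138 [ 78.3 106. ]
-15 104 [ 81.8 105.8]
-10 108 [ 85.  105.9]
-5 95 [ 88.4 105.2]
0 60 [ 96.1 105.3]
5 78 [ 88.5 105.2]
10 124 [ 84.9 105.8]
15 99 [ 81.2 105.6]
20 127 [ 78.4 106.2]
25 148 [ 79.6 106. ]
23031 ((492.2898864746094, -27.826107025146484), 44.99698257446289) 0.18550935028103865
tcp in board [-1.82710495 52.11495372]
```

View pics/w4.png

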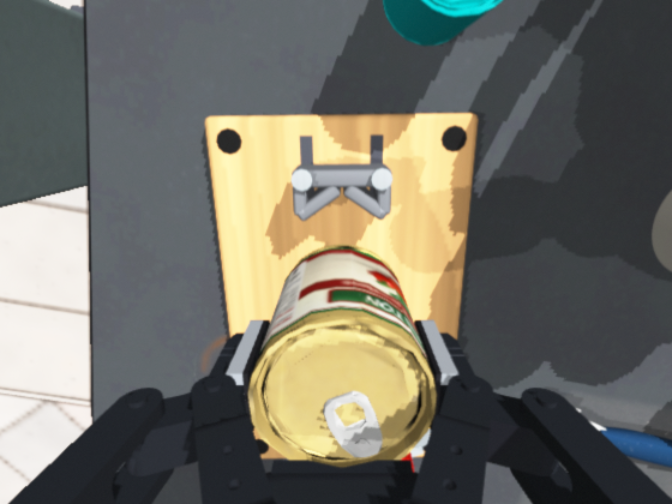

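The tin hangs upright in the fingers, just short of the V at (342,190), which measures symmetric about board x = 0. Seat y is about 57.4 mm. I lower it 3 mm short of contact.

>>> jog_arm(
  plan="0 0 0 0.2 0.18 0 200; 0 0 0 0 0 1.5 200; 0 0 0 0 0 2.5 200; 0 0 0 0 0 2 200; 0 0 0 0 0 1.3 200; 0 0 0 0 0 0.7 200; 0 0 0 0 0 0.3 200; 0 0 0 0 0 0.15 200; 0 0 0 0 0 0 200; 0 0 0 0 0 0 200",
)

```text
time_s: 8.88
position: [0.4932, -0.0249, 0.042]
tool_rot: [[-0.192, 0.981, -0.0], [0.981, 0.192, -0.004], [-0.004, -0.001, -1.0]]
ft_force: [-3.2, -14.1, -0.8]
grip_width: 0.0563
gripper_force: 43.9
```

>>> jog_arm(
  plan="0 0 0 0 0 0 200; 0 0 0 0 0 0 200",
)

```text
time_s: 9.05
position: [0.4933, -0.0249, 0.042]
tool_rot: [[-0.192, 0.981, -0.0], [0.981, 0.192, -0.004], [-0.004, -0.001, -1.0]]
ft_force: [-3.5, -14.6, -0.8]
grip_width: 0.0564
gripper_force: 43.9
```

```bash
python3 - <<'E'
from h import *
d=cam("wrist"); s=env.observe(); p=s["position"]; print(p,np.round(s["tool_rot"],3),s["ft_force"],s["wrist_torque"],s["time_s"]);save(d,"w5.png",s=1.2)
E
```

```text
[ 0.4932422  -0.02487262  0.04196067] [[-0.192  0.981 -0.   ]
 [ 0.981  0.192 -0.004]
 [-0.004 -0.001 -1.   ]] [ -3.65849853 -14.11526603  -2.16043258] [-2.63684144  0.61258367 -0.00513921] 9.1
```

View pics/w5.png

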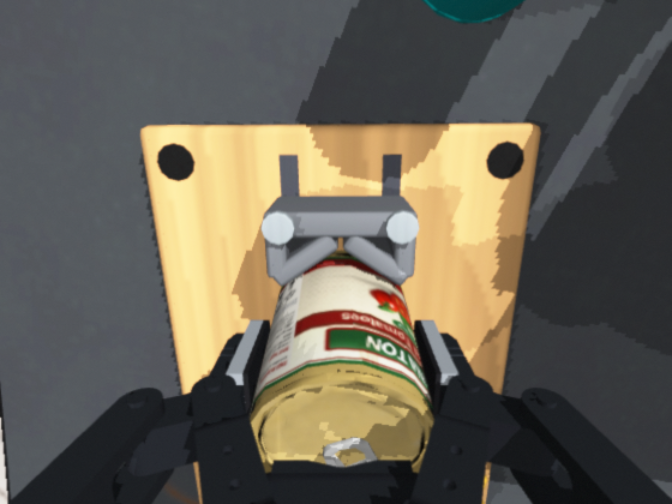

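The tin presses on the V, mostly its +x wall, with about 14 N. I back off a little, shift toward −x and read the force again.

>>> jog_arm(
  plan="0 0 0 -0.1 -0.05 0 200; 0 0 0 -0.1 -0.05 0 200; 0 0 0 -0.05 0 0 200; 0 0 0 0 0 0 200; 0 0 0 0 0 0 200",
)

```text
time_s: 9.52
position: [0.4929, -0.026, 0.0418]
tool_rot: [[-0.19, 0.982, -0.0], [0.982, 0.19, 0.0], [0.0, -0.0, -1.0]]
ft_force: [-0.2, -0.1, -2.4]
grip_width: 0.0562
gripper_force: 43.6
```

>>> jog_arm(
  plan="0 0 0 0 0 0.1 200; 0 0 0 0 0 0.1 200; 0 0 0 0 0 0.1 200; 0 0 0 0 0 0 200; 0 0 0 0 0 0 200",
)

```text
time_s: 9.93
position: [0.493, -0.0267, 0.0387]
tool_rot: [[-0.189, 0.982, -0.0], [0.982, 0.189, 0.0], [0.0, -0.0, -1.0]]
ft_force: [0.4, -1.3, -2.6]
grip_width: 0.0567
gripper_force: 43.6
```

>>> jog_arm(
  plan="0 0 0 0 0 0.05 200; 0 0 0 0 0 0.05 200; 0 0 0 0 0 0 200; 0 0 0 0 0 0 200",
)

```text
time_s: 10.27
position: [0.4931, -0.0267, 0.0378]
tool_rot: [[-0.189, 0.982, -0.0], [0.982, 0.189, 0.0], [0.0, -0.0, -1.0]]
ft_force: [0.5, 0.5, -2.4]
grip_width: 0.0564
gripper_force: 43.6
```

>>> jog_arm(
  plan="0 0 0 0 0 0.05 200; 0 0 0 0 0 0.05 200; 0 0 0 0 0 0 200; 0 0 0 0 0 0 200",
)

```text
time_s: 10.6
position: [0.4931, -0.0267, 0.0368]
tool_rot: [[-0.189, 0.982, -0.0], [0.982, 0.189, 0.0], [0.0, -0.0, -1.0]]
ft_force: [-0.3, 0.1, -2.7]
grip_width: 0.0565
gripper_force: 43.6
```

>>> jog_arm(
  plan="0 0 0 0 0 0.05 200; 0 0 0 0 0 0.05 200; 0 0 0 0 0 0.05 200; 0 0 0 0 0 0 200; 0 0 0 0 0 0 200",
)

```text
time_s: 11.02
position: [0.4932, -0.0267, 0.0357]
tool_rot: [[-0.19, 0.982, 0.001], [0.982, 0.19, -0.0], [-0.0, 0.0, -1.0]]
ft_force: [-1.9, 0.6, 4.4]
grip_width: 0.0566
gripper_force: 44.3
```

>>> jog_arm(
  plan="0 0 0 0 0 -0.05 200; 0 0 0 0.06 0 0 200; 0 0 0 0.06 0 0 200; 0 0 0 0 0 0 200; 0 0 0 0 0 0 200",
)

```text
time_s: 11.43
position: [0.4931, -0.0257, 0.0359]
tool_rot: [[-0.19, 0.982, 0.001], [0.982, 0.19, -0.0], [-0.0, 0.0, -1.0]]
ft_force: [0.4, -1.4, 0.0]
grip_width: 0.0565
gripper_force: 44.0
```

>>> jog_arm(
  plan="0 0 0 0.05 0 0 200; 0 0 0 0.05 0 0 200; 0 0 0 0 0 0 200; 0 0 0 0 0 0 200",
)

```text
time_s: 11.77
position: [0.4931, -0.0253, 0.0359]
tool_rot: [[-0.189, 0.982, 0.001], [0.982, 0.189, -0.001], [-0.001, 0.001, -1.0]]
ft_force: [0.0, -5.5, -1.3]
grip_width: 0.0565
gripper_force: 44.0
```

>>> jog_arm(
  plan="0 0 0 -0.02 0 0 60; 0 0 0 0 0 0 30; 0 0 0 0 0 0 0; 0 0 0 0 0 0 0; 0 0 0 0 0 0 0; 0 0 0 0 0 0 0",
)

```text
time_s: 12.27
position: [0.4927, -0.0247, 0.0358]
tool_rot: [[-0.19, 0.982, -0.0], [0.982, 0.19, 0.0], [0.0, -0.0, -1.0]]
ft_force: [0.2, -0.5, 0.1]
grip_width: 0.0854
gripper_force: 0.0
```

>>> jog_arm(
  plan="0 0 0 0 0 -1 0; 0 0 0 0 0 -2 0; 0 0 0 0 0 -3 0; 0 0 0 0 0 -3.5 0; 0 0 0 0 0 -3 0; 0 0 0 0 0 -2 0; 0 0 0 0 0 0 0",
)

```text
time_s: 12.85
position: [0.4942, -0.0251, 0.1849]
tool_rot: [[-0.19, 0.982, 0.008], [0.982, 0.19, -0.002], [-0.004, 0.007, -1.0]]
ft_force: [0.4, -0.1, 0.4]
grip_width: 0.0852
gripper_force: 0.0
```

```bash
python3 - <<'E'
from h import *
d=cam("wrist"); s=env.observe(); p=s["position"]; print(p,np.round(s["tool_rot"],3),s["ft_force"],s["time_s"],s["q"]);save(d,"w6.png",s=1.4)
c0=np.array([.5043,-.0786]);t=np.radians(11.3);B=np.array([[np.cos(t),-np.sin(t)],[np.sin(t),np.cos(t)]])
P=cloud(d,np.ones((420,560),bool)); b=(P[:,:2]-c0)@B*1000
k=(np.linalg.norm(b-[0,57],axis=1)<40)&(P[:,2]>.075)&(P[:,2]<.095); print(cv2.minEnclosingCircle(b[k].astype(np.float32)),np.median(P[k][:,2]))
k=(np.linalg.norm(b-[20,-80],axis=1)<35)&(P[:,2]>.075)&(P[:,2]<.095); print(cv2.minEnclosingCircle((P[k][:,:2]*1000).astype(np.float32)) if k.sum()>5 else 0)
E
```

```text
[ 0.49339366 -0.02487468  0.18256588] [[-0.19   0.982  0.004]
 [ 0.982  0.19  -0.001]
 [-0.002  0.004 -1.   ]] [-0.61808839  0.01627369 -0.86360974] 12.9 [-1.66491789e+01  1.86720321e+01  8.79168303e+01  7.15311633e-03
  7.31684286e+01 -2.75809638e+01]
((0.26244938373565674, 56.131752014160156), 28.795928955078125) 0.08062676591195987
((539.3151245117188, -152.77232360839844), 23.660661697387695)
```

View pics/w6.png

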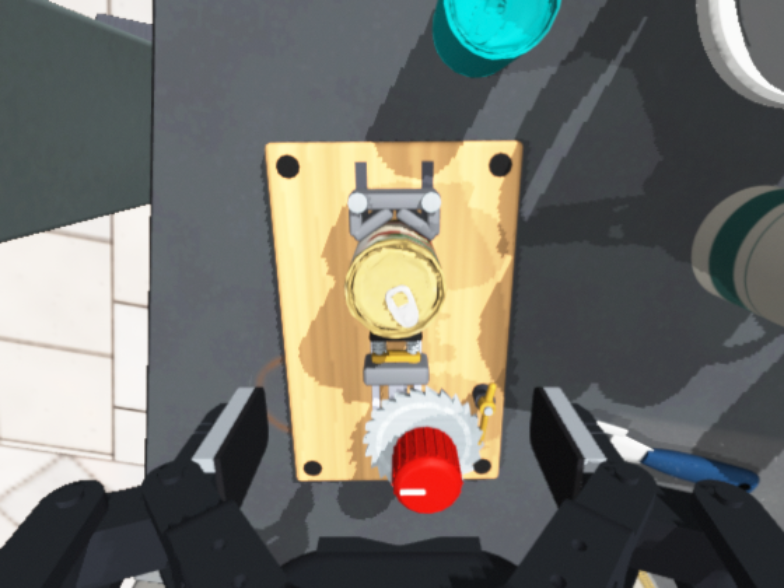

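The tin stands in the V, lid at (395,287), with the fingers clear. The knob is at (428,470), the brass pawl at (488,410). Now I go over to the knob.

>>> jog_arm(
  plan="0 0 0 -2.5 0.4 0 0; 0 0 0 -3.7 0.55 0 0; 0 0 0 -3.7 0.55 0 0; 0 0 0 -2.6 0.38 0 0; 0 0 0 -1 0.14 2.5 0; 0 0 0 0 0 3 0; 0 0 0 0 0 2.5 0; 0 0 0 0 0 1.5 0; 0 0 0 0 0 0 0; 0 0 0 0 0 0 0",
  grip_force=60,
)

```text
time_s: 13.73
position: [0.5376, -0.1532, 0.0848]
tool_rot: [[-0.189, 0.982, -0.003], [0.982, 0.189, 0.001], [0.002, -0.002, -1.0]]
ft_force: [0.5, -0.5, 0.4]
grip_width: 0.0856
gripper_force: 0.0
```

>>> jog_arm(
  plan="0 0 0 0 0.1 1.5 0; 0 0 0 0 0 1.5 0; 0 0 0 0 0 0.8 0; 0 0 0 0 0 0 0; 0 0 0 0 0 0 90; 0 0 0 0 0 0 110; 0 0 0 0 0 0 130; 0 0 0 0 0 0 200; 0 0 0 0 0 0 200; 0 0 0 0 0 0 200",
  grip_force=60,
)

```text
time_s: 14.57
position: [0.5392, -0.1535, 0.049]
tool_rot: [[-0.19, 0.982, 0.001], [0.982, 0.19, -0.001], [-0.001, 0.001, -1.0]]
ft_force: [-3.1, -0.2, 7.1]
grip_width: 0.0447
gripper_force: 60.6
```

```bash
cat >> h.py <<'E'
def st():
    s=env.observe(); R=np.array(s["tool_rot"]); print(s["time_s"],"p",np.round(s["position"],4),"yaw",round(np.degrees(np.arctan2(R[1,0],R[0,0])),2),"F_tool",np.round(R.T@s["ft_force"],1),"T",np.round(s["wrist_torque"],3),"w",round(s["grip_width"],4),round(s["gripper_force"],1))
E
python3 -c "
from h import *
st()"
```

```text
14.5667 p [ 0.5392 -0.1535  0.049 ] yaw 100.93 F_tool [ 0.4 -3.1 -7.1] T [-0.06   0.43   0.025] w 0.0447 60.6
```

>>> jog_arm(
  plan="0 0 0 0 -0.03 0 200; 0 0 5.1 0 0 0 200; 0 0 5.1 0 0 0 200; 0 0 5.1 0 0 0 200; 0 0 0 0 0 0 200; 0 0 0 0 0 0 200",
  grip_force=80,
)

```text
time_s: 15.07
position: [0.5389, -0.1536, 0.0491]
tool_rot: [[0.077, 0.997, 0.001], [0.997, -0.077, -0.001], [-0.001, 0.001, -1.0]]
ft_force: [-3.9, 0.1, 7.9]
grip_width: 0.0447
gripper_force: 80.5
```

```bash
python3 -c "
from h import *
st()"
```

```text
15.0667 p [ 0.5389 -0.1536  0.0491] yaw 85.61 F_tool [-0.2 -3.9 -7.9] T [0.051 0.493 0.045] w 0.0447 80.5
```

>>> jog_arm(
  plan="0 0 5 0 0 0 200; 0 0 5 0 0 0 200; 0 0 5 0 0 0 200; 0 0 0 0 0 0 200; 0 0 0 0 0 0 200",
)

```text
time_s: 15.48
position: [0.5386, -0.1535, 0.0491]
tool_rot: [[0.332, 0.943, 0.0], [0.943, -0.332, -0.001], [-0.001, 0.0, -1.0]]
ft_force: [-5.6, 0.5, 8.2]
grip_width: 0.0444
gripper_force: 80.6
```

```bash
python3 - <<'E'
from h import *
st(); d=cam("wrist"); st()
for n in("top","side"):
    for o in models.tip_of(n,"pawl")[:1] if 0 else []: pass
t=cam("top"); s=cam("side"); st()
a=cv2.resize(t["pixels"][205:270,255:355],None,fx=4,fy=4); b=cv2.resize(s["pixels"][165:245,270:370],None,fx=4,fy=4)
w=cv2.resize(d["pixels"],(400,300))
H=np.zeros((600,800,3),np.uint8); H[:260,:400]=a; H[:320,400:]=b; H[300:,:400]=w; cv2.imwrite("pics/m1.png",H[...,::-1])
E
```

```text
15.4833 p [ 0.5386 -0.1535  0.0491] yaw 70.62 F_tool [-1.4 -5.4 -8.2] T [0.015 0.714 0.053] w 0.0444 80.6
15.5333 p [ 0.5386 -0.1535  0.0491] yaw 70.64 F_tool [-0.5 -5.1 -7.8] T [-0.016  0.74   0.046] w 0.0445 80.6
15.6333 p [ 0.5386 -0.1535  0.0491] yaw 70.64 F_tool [-1.7 -5.1 -8.9] T [0.029 0.729 0.02 ] w 0.0444 80.6
```

View pics/m1.png

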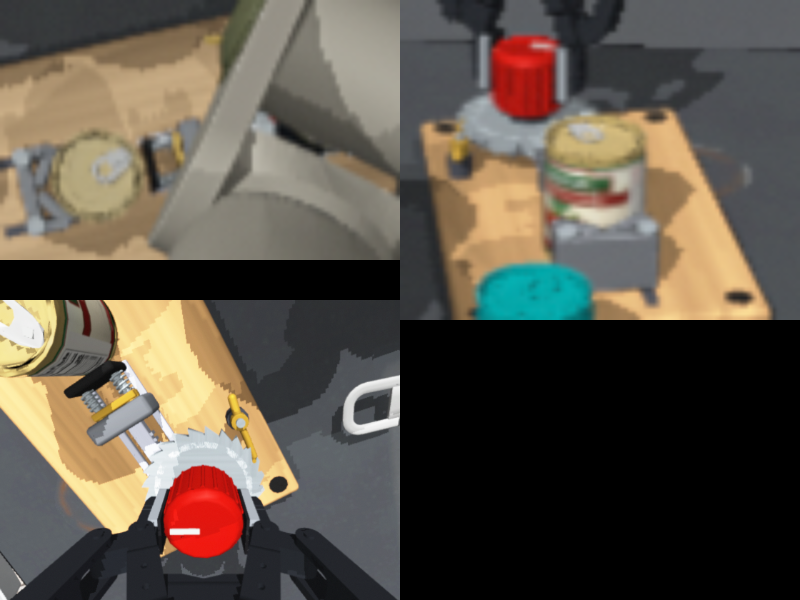

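The wrist view (lower left) shows the pad at (95,378) within a few mm of the tin, the pawl at (240,420), and the knob mark still aligned with the gripper, so it has not slipped. I read the load mid-tooth, where the pawl cannot carry it.

>>> jog_arm(
  plan="0 0 5 0 0 0 200; 0 0 0 0 0 0 200; 0 0 0 0 0 0 200",
)

```text
time_s: 15.88
position: [0.5385, -0.1535, 0.0491]
tool_rot: [[0.413, 0.911, -0.0], [0.911, -0.413, -0.001], [-0.001, 0.0, -1.0]]
ft_force: [-5.3, 0.2, 8.6]
grip_width: 0.0449
gripper_force: 80.7
```

```bash
python3 -c "
from h import *
st();cam('top');st();cam('top');st()"
```

```text
15.8833 p [ 0.5385 -0.1535  0.0491] yaw 65.62 F_tool [-2.  -4.9 -8.6] T [0.062 0.791 0.066] w 0.0449 80.7
15.9333 p [ 0.5385 -0.1535  0.0491] yaw 65.64 F_tool [-1.  -5.1 -7.5] T [0.026 0.763 0.115] w 0.0447 80.7
15.9833 p [ 0.5385 -0.1535  0.0491] yaw 65.64 F_tool [-2.1 -4.5 -9.4] T [0.052 0.838 0.09 ] w 0.0442 80.7
```

>>> jog_arm(
  plan="0 0 5 0 0 0 200; 0 0 0 0 0 0 200; 0 0 0 0 0 0 200",
)

```text
time_s: 16.23
position: [0.5384, -0.1534, 0.0491]
tool_rot: [[0.491, 0.871, -0.0], [0.871, -0.491, -0.001], [-0.001, -0.0, -1.0]]
ft_force: [-5.8, 0.6, 9.0]
grip_width: 0.0445
gripper_force: 80.7
```

```bash
python3 -c "
from h import *
st();cam('top');st();cam('top');st()"
```

```text
16.2333 p [ 0.5384 -0.1534  0.0491] yaw 60.63 F_tool [-2.4 -5.3 -9. ] T [0.066 0.806 0.139] w 0.0445 80.7
16.2833 p [ 0.5384 -0.1534  0.0491] yaw 60.64 F_tool [-2.2 -5.1 -8.8] T [0.03  0.83  0.116] w 0.0446 80.7
16.3333 p [ 0.5384 -0.1534  0.0491] yaw 60.64 F_tool [-2.4 -4.8 -9. ] T [0.093 0.871 0.112] w 0.0444 80.7
```

>>> jog_arm(
  plan="0 0 5 0 0 0 200; 0 0 0 0 0 0 200; 0 0 0 0 0 0 200",
)

```text
time_s: 16.58
position: [0.5383, -0.1534, 0.0491]
tool_rot: [[0.565, 0.825, -0.001], [0.825, -0.565, -0.001], [-0.001, -0.0, -1.0]]
ft_force: [-6.1, 1.7, 9.0]
grip_width: 0.0447
gripper_force: 80.7
```

```bash
python3 -c "
from h import *
st();cam('top');st();d=cam('wrist');st(); save(d,'w7.png',s=1.4)"
```

```text
16.5833 p [ 0.5383 -0.1534  0.0491] yaw 55.63 F_tool [-2. -6. -9.] T [0.015 0.911 0.087] w 0.0447 80.7
16.6333 p [ 0.5383 -0.1534  0.0491] yaw 55.65 F_tool [-3.7 -5.  -8.9] T [0.072 0.855 0.144] w 0.0442 80.7
16.6833 p [ 0.5383 -0.1534  0.0491] yaw 55.65 F_tool [-3.  -5.1 -8.6] T [0.112 0.931 0.138] w 0.0447 80.7
```

View pics/w7.png

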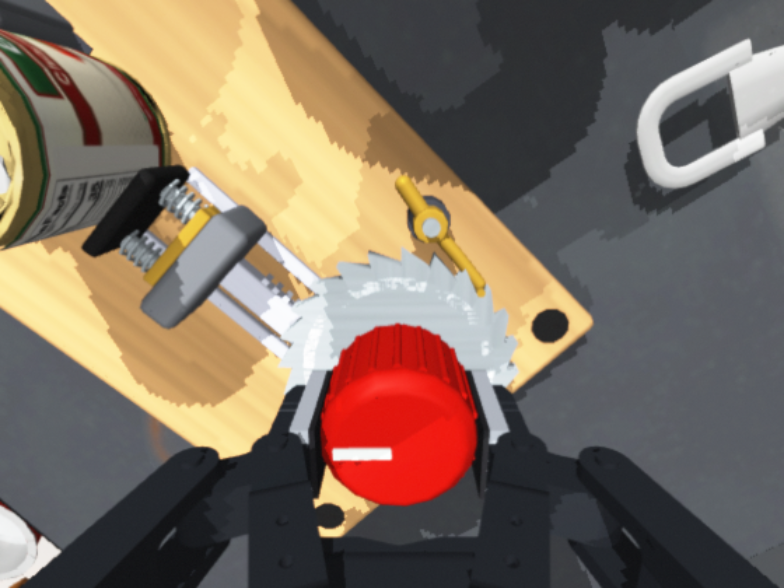

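The picture shows the pad at (135,210) at or nearly at the tin, the springs still long, and the pawl tip at (480,285) on the wheel. I measure spring length and pad gap from depth.

```bash
cat >> h.py <<'E'
def jawm():
    d=cam("wrist"); c0=np.array([.5043,-.0786]);t=np.radians(11.3);B=np.array([[np.cos(t),-np.sin(t)],[np.sin(t),np.cos(t)]])
    P=cloud(d,np.ones((420,560),bool)); col=d["pixels"][d["depth"]>0].astype(int); b=(P[:,:2]-c0)@B*1000; z=P[:,2]*1000
    roi=(abs(b[:,0])<15)&(b[:,1]>-40)&(b[:,1]<45)
    blk=roi&(z>41)&(z<50)&(col.min(1)>60)&(np.ptp(col,axis=1)<35)&(b[:,1]<26)
    pad=roi&(z>34)&(z<55)&(col.max(1)<50)
    tin=(z>78)&(z<92)&(np.linalg.norm(b-[0,56],axis=1)<36)
    f=lambda m:(m.sum(),np.round(np.percentile(b[m,1],[3,50,97]),1) if m.sum()>5 else None, np.round(np.median(z[m]),1) if m.sum() else 0)
    print("block",f(blk),"pad",f(pad),"tin",f(tin)); return d
E
python3 -c "
from h import *
jawm();jawm();st()"
```

```text
block (np.int64(1808), array([-9.9, -3.7,  2.6]), np.float64(44.5)) pad (np.int64(1246), array([21.9, 23.4, 27.3]), np.float64(43.9)) tin (np.int64(2217), array([28.2, 34.9, 45.2]), np.float64(81.6))
block (np.int64(1809), array([-9.9, -3.7,  2.6]), np.float64(44.5)) pad (np.int64(1258), array([21.9, 23.4, 27.4]), np.float64(43.9)) tin (np.int64(2197), array([28.2, 34.8, 44.4]), np.float64(81.7))
16.7833 p [ 0.5383 -0.1534  0.0491] yaw 55.65 F_tool [-3.3 -5.3 -8.9] T [0.094 0.928 0.155] w 0.0447 80.7
```

>>> jog_arm(
  plan="0 0 5 0 0 0 200; 0 0 0 0 0 0 200; 0 0 0 0 0 0 200",
)

```text
time_s: 17.03
position: [0.5382, -0.1533, 0.0491]
tool_rot: [[0.634, 0.773, -0.001], [0.773, -0.634, -0.0], [-0.001, -0.0, -1.0]]
ft_force: [-6.0, 0.3, 9.2]
grip_width: 0.0444
gripper_force: 80.8
```

```bash
python3 -c "
from h import *
st();jawm();st()"
```

```text
17.0333 p [ 0.5382 -0.1533  0.0491] yaw 50.64 F_tool [-3.5 -4.8 -9.2] T [0.079 0.958 0.161] w 0.0444 80.8
block (np.int64(1732), array([-8.2, -2.1,  4.2]), np.float64(44.5)) pad (np.int64(1236), array([22. , 23.3, 27.4]), np.float64(43.9)) tin (np.int64(835), array([28.4, 31.9, 39.2]), np.float64(81.1))
17.0833 p [ 0.5382 -0.1533  0.0491] yaw 50.66 F_tool [-2.8 -6.1 -9. ] T [0.091 0.905 0.166] w 0.0443 80.8
```

>>> jog_arm(
  plan="0 0 5 0 0 0 200; 0 0 0 0 0 0 200; 0 0 0 0 0 0 200",
)

```text
time_s: 17.33
position: [0.5381, -0.1533, 0.0491]
tool_rot: [[0.699, 0.715, -0.001], [0.715, -0.699, -0.0], [-0.001, -0.0, -1.0]]
ft_force: [-7.2, 1.0, 9.5]
grip_width: 0.0447
gripper_force: 80.8
```

```bash
python3 -c "
from h import *
st();jawm();st()"
```

```text
17.3333 p [ 0.5381 -0.1533  0.0491] yaw 45.65 F_tool [-4.3 -5.8 -9.5] T [0.144 1.001 0.205] w 0.0447 80.8
block (np.int64(1679), array([-6.5, -0.5,  5.8]), np.float64(44.6)) pad (np.int64(1219), array([21.9, 23.2, 27.4]), np.float64(43.8)) tin (np.int64(170), array([28.6, 31.1, 34.6]), np.float64(78.5))
17.3833 p [ 0.5381 -0.1533  0.0491] yaw 45.67 F_tool [-4.3 -5.9 -9.1] T [0.121 1.029 0.229] w 0.0447 80.8
```

>>> jog_arm(
  plan="0 0 5 0 0 0 200; 0 0 0 0 0 0 200; 0 0 0 0 0 0 200",
)

```text
time_s: 17.63
position: [0.538, -0.1532, 0.0491]
tool_rot: [[0.759, 0.652, -0.001], [0.652, -0.759, -0.0], [-0.001, -0.001, -1.0]]
ft_force: [-7.3, 1.6, 9.8]
grip_width: 0.0441
gripper_force: 80.8
```

```bash
python3 -c "
from h import *
st();cam('top');st();jawm();st();d=jawm();st(); save(d,'w8.png',s=1.4)"
```

```text
17.6333 p [ 0.538  -0.1532  0.0491] yaw 40.66 F_tool [-4.5 -6.  -9.8] T [0.164 1.032 0.262] w 0.0441 80.8
17.6833 p [ 0.5381 -0.1532  0.0491] yaw 40.67 F_tool [ -4.3  -5.5 -11. ] T [0.152 1.061 0.186] w 0.0445 80.8
block (np.int64(1600), array([-4.9,  1. ,  7.4]), np.float64(44.6)) pad (np.int64(1212), array([22. , 23.1, 27.3]), np.float64(43.8)) tin (np.int64(17), array([27.6, 28.9, 31.1]), np.float64(78.4))
17.7333 p [ 0.5381 -0.1532  0.0491] yaw 40.67 F_tool [-4.6 -6.4 -9.6] T [0.139 1.025 0.309] w 0.044 80.8
block (np.int64(1611), array([-4.9,  1. ,  7.3]), np.float64(44.6)) pad (np.int64(1215), array([22. , 23.1, 27.5]), np.float64(43.8)) tin (np.int64(9), array([27.8, 28.3, 29.7]), np.float64(78.3))
17.7833 p [ 0.5381 -0.1532  0.0491] yaw 40.68 F_tool [ -4.9  -5.9 -10.7] T [0.155 1.065 0.287] w 0.0446 80.8
```

The jaw block advanced while the pad stayed still, and the load rose by about 7 N, so tooth 4 gives roughly 8–10 N. I go slightly past the tooth, then ease back to check that the pawl takes the load.

>>> jog_arm(
  plan="0 0 1.5 0 0 0 200; 0 0 0 0 0 0 200; 0 0 0 0 0 0 200; 0 0 -1 0 0 0 200; 0 0 -1 0 0 0 200; 0 0 -0.5 0 0 0 200; 0 0 0 0 0 0 200; 0 0 0 0 0 0 200",
)

```text
time_s: 18.45
position: [0.5381, -0.1533, 0.0491]
tool_rot: [[0.747, 0.664, -0.001], [0.664, -0.747, -0.0], [-0.001, -0.001, -1.0]]
ft_force: [-7.5, 0.8, 10.5]
grip_width: 0.0444
gripper_force: 80.8
```

```bash
python3 -c "
from h import *
st();jawm();st();cam('top');st()"
```

```text
18.45 p [ 0.5381 -0.1533  0.0491] yaw 41.64 F_tool [ -5.1  -5.6 -10.5] T [ 0.128  1.026 -0.012] w 0.0444 80.8
block (np.int64(1622), array([-5.2,  0.8,  7. ]), np.float64(44.6)) pad (np.int64(1225), array([22. , 23.2, 27.6]), np.float64(43.8)) tin (np.int64(23), array([27.7, 29.4, 31.7]), np.float64(78.5))
18.5 p [ 0.5381 -0.1533  0.0491] yaw 41.64 F_tool [ -4.9  -5.6 -10.6] T [ 0.096  1.074 -0.06 ] w 0.0444 80.8
18.55 p [ 0.5381 -0.1533  0.0491] yaw 41.63 F_tool [ -5.4  -5.6 -10.1] T [0.074 1.105 0.016] w 0.0443 80.8
```

Torque fell to about 0, so the pawl holds the wheel at tooth 4. Releasing and lifting off.

>>> jog_arm(
  plan="0 0 0 0 0 0 80; 0 0 0 0 0 0 40; 0 0 0 0 0 0 0; 0 0 0 0 0 0 0; 0 0 0 0 0 0 0; 0 0 0 0 0 -1.5 0; 0 0 0 0 0 -3 0; 0 0 0 0 0 -3.5 0; 0 0 0 0 0 -3.5 0; 0 0 0 0 0 0 0",
)

```text
time_s: 19.38
position: [0.5412, -0.1545, 0.1694]
tool_rot: [[0.747, 0.664, 0.01], [0.664, -0.747, -0.005], [0.004, 0.011, -1.0]]
ft_force: [-0.2, -0.3, -0.6]
grip_width: 0.085
gripper_force: 0.0
```

```bash
python3 -c "
from h import *
d=jawm();st(); save(d,'w9.png',s=1.4)"
```

```text
block (np.int64(588), array([-5.1,  1. ,  7.5]), np.float64(44.4)) pad (np.int64(332), array([22.2, 23.8, 27.4]), np.float64(43.8)) tin (np.int64(5681), array([32.2, 58. , 82.4]), np.float64(80.6))
19.4333 p [ 0.5402 -0.154   0.1662] yaw 41.64 F_tool [-0.6  0.7  0.9] T [-0.008  0.067  0.052] w 0.0853 0.0
```

View pics/w9.png

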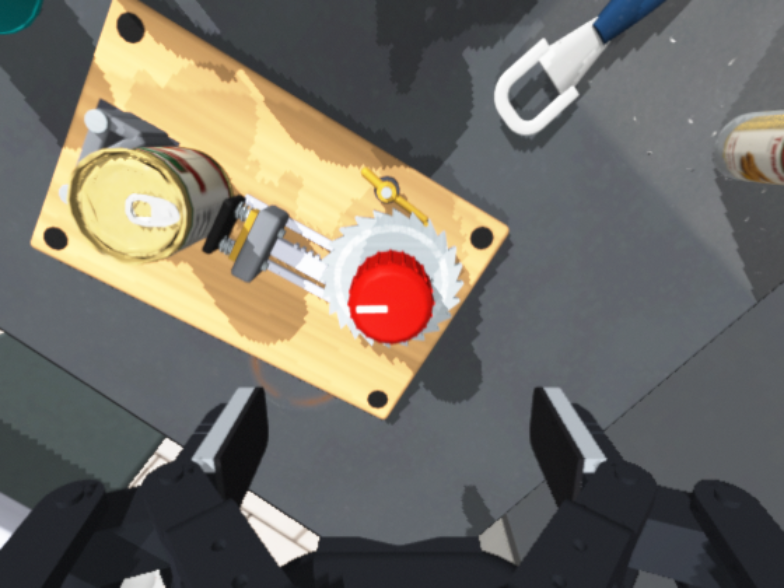

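The tin is at (135,205), upright and clamped in the V. The springs are compressed, the jaw has not fallen back, the pawl is in the teeth and the robot is clear. Handing in.

```bash
python3 -c "
from h import *
print(job.close_job())"
```

```text
the job is handed in; nothing more can be done
None
```

The tin stands upright in the V, clamped at the fourth tooth with an estimated push of 8–10 N; the pawl is caught, the robot is clear, and the job was handed in at about 19.4 s.

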